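Third hand for closing an air-filter housing

ROBOT

A 6-joint arm with a two-finger parallel gripper is mounted at the origin on a cart in front of the work surface, level with it; the furniture and walls round the work are solid. World frame = base frame: x ahead of the robot, y to its left, z up, the work surface at z = 0. Lengths are in m, angles in degrees, forces in N, time in s.
With the tool pointing down it reaches from about 0.4 to 0.825 m from the base axis. Payload 7 kg.
Tool frame: the origin (TCP) lies at the very end of the fingers, on their centre line; the grasp point (between the pads) lies 19 mm behind it (r.grip_depth is the distance from the TCP to the grasp point, in m); z points along the fingers, y is the line along which they close (so a half turn about z gives the same grasp; the last joint's range is limited). The gripper opens to 88 mm and grips with 3 to 60 N. Pads are 19 mm wide; open, the fingers measure 130 mm over their backs; the gripper's body (78 mm by 193 mm) begins 47 mm behind the grasp point.
Start: joints at [85.09, 20.546, 0.682, 0, -70.136, -16.507], TCP at [0.246, 0.628, 0.227] pointing down, gripper open.
Joint ranges: [-176.03, 176.03], [-82.01, 121.73], [-58.28, 71.71], [-173.87, 95.51], [-174.79, -0.11], [-173.66, 173.66]. Speed limits (degrees/s): [136.94, 136.94, 172.46, 180, 180, 180].

INTERFACE

Orientations are given as [roll, pitch, yaw] about the fixed x, y, z axes, in that order (R = Rz(yaw) Ry(pitch) Rx(roll)).
In Python, from plant import r gives the robot as it stands.
- The arm moves only by the tool play_rows, never from a script. Its argument "rows" is a list that holds one entry, the list of rows, each a list of 5 numbers: the closure, from 0 (fully open) to 1 (shut), then the shift along the tool's x, y, z each as a share of 0.5 m, from -1 to 1, then the turn about the tool's z as a share of 1.5 rad, from -1 to 1. A call has exactly 8 rows; each row is the pose to reach, as a shift and turn from the pose commanded when the call began, along the tool's axes at that moment; what a row does not reach only later rows make up. A row lasts 1/12 s, in which the tool goes at most 41.7 mm and 7.16 degrees, less where a joint would pass 70% of its speed; a pose out of reach is approached as far as the arm can. A call with a number of a shift or a turn outside -1 to 1 is refused whole. A call with a gripper value outside its range is refused whole. The fingers move at their own pace and stop on an object; "squeeze" is the grip in N (left out, the last holds). Time passes only in rows, so rows that repeat a pose let the fingers close, or fill a call up. It gives the time, the measured TCP pose, the force, the opening and the grip force at its end, in the units of the state.
- r.get_state(): the state, without advancing time (a new reading comes with each control period).
- r.capture(name): name is "scene" or "top" or "wrist"; returns the picture (400x640x3 uint8, red, green, blue); there is no depth.
- r.camera_info(name): a dict with "fovy" (degrees; the focal length in pixels is half the picture's height over the tangent of half this angle, whatever the lens; pixels are square), "cx", "cy" (the principal point, pixels), "pose" (4x4, takes a point from camera to world coordinates). Camera axes: x right, y down, z forward; pixel columns grow to the right and rows downward; lengths in m; the calibration is good to about 2 mm. A picture is of the moment at which its call begins: read the wrist's pose just before it. camera_info takes no time and is no camera call; for the wrist camera it gives the pose at the moment of the call.
- r.close_job(): hands the job in; it is judged then, once.
The state is a dict: "time_s": time; "joints": joint angles; "qd": joint speeds; "joint_torque": joint torques, N m; "tcp_pos": TCP position; "eef_rot": TCP orientation; "contact_force": force on the tool from outside, world axes, zero at the start; "moment": the same for the moment, N m; "gripper_width": finger opening in m; "gripper_force": force on a finger pad.
Only numpy, scipy, OpenCV 4.12 (cv2) and the standard library are available. Lean on these libraries where they do the work, as an engineer would, in place of code of your own. Each camera call takes 0.05 s, during which the arm holds its last target. There are 200 camera calls.

TASK

The filter drawer of the bench air-filter housing is still open: push it fully home until its catch seats. Then take the loose cover by its black handle, put it over the housing's two studs, seal side to the housing, and hold it there square, pressing the seal evenly against the flange with a steady 8 newtons or so (the soft seal squeezed by a bit under half), so that a colleague can spin on the wing nuts. Finish while still gripping and pressing; do not press harder than the seal can take, and leave the wing nuts, the bottle and the dish where they are.

Things in the scene. Friction and masses are not known exactly. Their poses are not given: they have to be found in the camera images.
- housing: Grey metal air-filter housing fixed to the bench, 120 deep, 150 wide, top at 74; bare aluminium front flange 188 wide x 64 high (heights 10 to 74). A brass hose tail sticks out 26 on each side. Origin on the bench (z = 0) under the middle of the flange's front face; x points into the housing, so the flange faces its -x; y along the flange, z up.
- flange (a point): Middle of the flange's front face, height 42. Axes as housing.
- stud_a (a point): Root, in the flange's front face, of the stud at y = +80, height 42. The steel stud, 8 in diameter, stands 34 out of the flange towards the housing's -x; its last 4 taper to 4 across.
- stud_b (a point): The same for the stud at y = -80.
- drawer_front (a point): Middle of the outer face of the white drawer front (flat, no projecting pull, 114 wide x 36 high, heights 24 to 60), height 42. It moves with the drawer; axes as housing. When the drawer is home the front is flush with the flange.
- drawer (a joint): How far the filter drawer stands out of the housing towards the housing's -x, in m; 0 is fully home. A ball catch resists with 5 to 7 N at roughly 0.013 to 0.006, then pulls the drawer home against its end stop and holds it there; elsewhere it slides with about 1 N.
- cover: Loose aluminium cover, about 0.35 kg, plate 6 thick, 188 wide (y), 64 high (z), standing on its lower edge and a foot lip (110 wide, 5 thick, reaching to x = -56). Origin under the middle of the plate's inner face, at the lower edge; x points out of the inner, seal side. Two 13 mm through holes at y = +80 and -80, z = 32.
- cover_handle (a point): Middle of the vertical bar of the cover's black pull handle, the place to grip: bar 14 wide (y, grip across this), 16 deep (x), 52 high (z = 8 to 60), at x = -51, y = 0, z = 34 in the cover's frame; two posts, 14 wide, join its top and bottom to the plate. Free on both sides and above. Axes as cover.
- seal: Black hollow rubber seal, a frame 136 x 56 on the cover's inner face, standing 14 out of it. Its front yields about 0.7 mm per newton (1400 N/m), 9 mm at most (about 12.6 N), then it is solid. Origin and axes as cover while unloaded.
- seat (a point): Where the cover's origin belongs when it is pressed on with about 8 N: 8.3 in front of the flange, 10 above the bench, y = 0; axes as housing, with which the cover's axes then agree. At 13.9 in front of the flange the seal just touches.
- wing_nut_a: Steel wing nut, 32 across the wings, 17 high, lying on the open notebook (14 thick); origin under its middle. Leave it.
- wing_nut_b: The other wing nut, the same. Leave it.
- bottle_red: Glass bottle with a blue screw cap and salmon-red contents, 57 diameter, 104 high; origin under its middle. Leave it.
- dish: Closed culture dish with red medium, 91 diameter, 14 high; origin under its middle. Leave it.

How it is judged (in metres and radians):
On the way, in this order (a step that is already met when the one before it is completed fails the run):
1. the filter drawer is home and seated at its catch, before the cover is brought to the housing (value of joint drawer below 0.003 m and horizontal distance between cover and housing above 0.1 m), for 0.3 s.
2. the cover is on the studs and pressed on its seal with 4 to 12 N, steadily for one and a half seconds (value of joint drawer below 0.003 m and contact force between seal and housing between 4 and 12 N and x of cover in the frame of housing between -0.015 and -0.003 m and y of cover in the frame of housing between -0.005 and 0.005 m and z of cover in the frame of housing between 0.005 and 0.015 m and angle between the x axis of cover and the x axis of housing, either way round below 0.08 rad and angle between the z axis of cover and the z axis of housing, either way round below 0.08 rad and contact force between the fingers and cover above 2 N and linear speed of cover below 0.02 m/s), for 1.5 s.
At the end, for the whole second after the job is handed in: Drawer home within 3 mm; the gripper still holds the cover at rest on the studs, off the bench, its holes within 5 mm of the studs' axes, square to the flange within 0.08 rad, and the force between seal and housing stays between 4 and 12 N (all of step 2); the arm keeps its last pose, push and grip.
It fails at once if the cover or its seal is pressed or knocked against the housing with more than 25 N (contact force between cover and housing above 25 N).
It fails at once if a wing nut, the bottle or the dish is moved more than 30 mm (distance of any of wing_nut_a, wing_nut_b, bottle_red, dish from where it was at the start of the episode above 0.03 m).
It also fails if it takes over 72 s, if anything falls off the work surface, if the arm or the gripper's body presses on something with over 40 N, if the wrist force passes 120 N, or if a joint passes its speed limit or range.

## Working session

There is one attempt and no reset: what is moved stays moved. The work goes in short steps, Python scripts to look and compute and a tool call to move; the robot and the scene stay as the last step left them, time stands still between calls to the robot, and variables do not carry over. Pictures are saved under pics/ and viewed, at most 10 in all, crops included, and the job is handed in when it is done.

Besides the shell and the picture viewer there is one more tool, called after "Call:" by a JSON object that holds its "api" and its "payload". play_rows: Moves the arm, as the interface text tells. Its arguments: {"type":"object","properties":{"rows":{"type":"array","items":{"type":"array","items":{"type":"array","items":{"type":"number"}}}},"squeeze":{"type":"number"}},"required":["rows"]}

```bash
ls; mkdir -p pics; python3 - <<'E'
from plant import r
import cv2,numpy as np
s=r.get_state(); print({k:np.round(v,4).tolist() for k,v in s.items()}, r.grip_depth)
for n in("scene","top","wrist"):
    i=r.camera_info(n); print(n,i["fovy"],i["cx"],i["cy"],np.round(i["pose"],4).tolist())
    cv2.imwrite(f"pics/{n}0.png",r.capture(n)[:,:,::-1])
E
```

```text
pics
{'time_s': 0.0, 'joints': [85.0896, 20.5906, 0.6347, -0.019, -70.1353, -16.506], 'qd': [0.0231, -0.0401, -0.0794, -0.0488, -0.0432, 0.0066], 'joint_torque': [-0.0027, -58.2707, 29.3054, 6.9968, 0.0071, -0.0002], 'tcp_pos': [0.2463, 0.6279, 0.2256], 'eef_rot': [179.9075, -0.0088, -21.4229], 'contact_force': [0.1385, -0.2095, -0.2884], 'moment': [0.0365, -0.0001, 0.0107], 'gripper_force': 0.0, 'gripper_width': 0.0875} 0.0188
scene 44.835461536880544 316.2923325382778 205.3783227292702 [[0.6425, -0.3678, 0.6723, -0.3079], [-0.7659, -0.2808, 0.5784, -0.6222], [-0.0239, -0.8865, -0.4621, 0.6351], [0.0, 0.0, 0.0, 1.0]]
top 55.6724559213848 317.782314283112 201.87410792100172 [[-0.0106, -0.9931, 0.1165, 0.4268], [-0.9999, 0.0097, -0.0083, 0.0759], [0.0071, -0.1166, -0.9932, 1.0537], [0.0, 0.0, 0.0, 1.0]]
wrist 61.256855089094884 315.1780930499891 205.5427695807697 [[-0.3658, -0.8931, -0.2617, 0.317], [-0.9307, 0.3514, 0.1014, 0.6014], [0.0014, 0.2807, -0.9598, 0.3845], [0.0, 0.0, 0.0, 1.0]]
```

View pics/scene0.png

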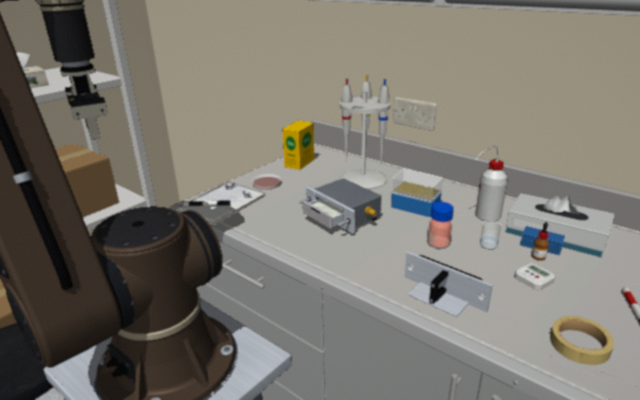

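View pics/top0.png

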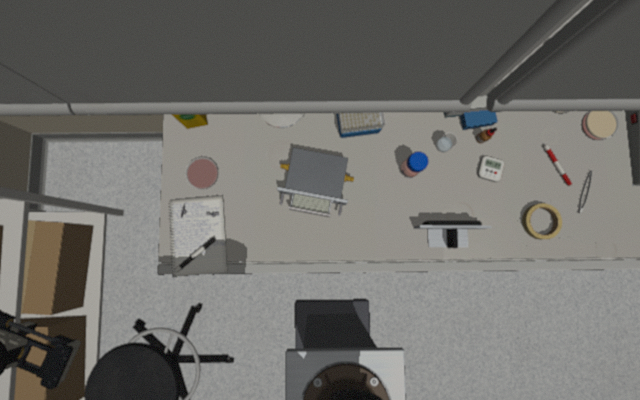

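The scene picture shows the housing (about 343,205) with its drawer open, and the cover standing seal-away from the robot (448,280). In the top picture the flange edge runs (278,190) to (346,203) and the cover plate lies near (450,225), with the bottle at (415,163).

```bash
cat > h.py <<'E'
from plant import r
import cv2,numpy as np
def ray(info,px):
    f=200/np.tan(np.radians(info["fovy"]/2)); P=np.array(info["pose"])
    px=np.atleast_2d(px).astype(float)
    d=np.c_[(px[:,0]-info["cx"])/f,(px[:,1]-info["cy"])/f,np.ones(len(px))]@P[:3,:3].T
    return P[:3,3],d
def onz(info,px,z):
    o,d=ray(info,px); return o+d*((z-o[2])/d[:,2])[:,None]
def proj(info,X):
    f=200/np.tan(np.radians(info["fovy"]/2)); P=np.array(info["pose"])
    c=(np.atleast_2d(X)-P[:3,3])@P[:3,:3]
    return c[:,:2]/c[:,2:]*f+[info["cx"],info["cy"]]
def go(x,y,z,yaw):
    "shares needed to bring the TCP to x,y,z,yaw from the measured pose"
    s=r.get_state(); w=np.radians(s["eef_rot"][2]); d=np.array([x,y,z])-s["tcp_pos"]
    c,n=np.cos(w),np.sin(w)
    t=np.array([c*d[0]+n*d[1], n*d[0]-c*d[1], -d[2]])
    print("shares",np.round(t/.5,4),"turn",round(float(-(np.radians(yaw)-w)/1.5),4),"time",s["time_s"])
def snap(n,name):
    i=r.camera_info(n); im=r.capture(n)[:,:,::-1].copy(); cv2.imwrite(f"pics/{name}.png",im); return i,im
E
python3 - <<'E'
from h import *
t=r.camera_info("top")
print(onz(t,[[278,190],[346,203],[312,196.5]],.074).round(3))
print(onz(t,[[418,223],[487,226],[450,225]],.064).round(3))
print(onz(t,[[416,162]],.1).round(3))
a=onz(t,[[278,190],[346,203]],.074); d=a[0]-a[1]; yaw=np.degrees(np.arctan2(-d[0],d[1])); print(yaw)
m=a.mean(0); go(m[0]-.01,m[1],.226,yaw)
E
```

```text
[[ 0.574  0.171  0.074]
 [ 0.538 -0.006  0.074]
 [ 0.556  0.083  0.074]]
[[ 0.485 -0.194  0.064]
 [ 0.475 -0.375  0.064]
 [ 0.479 -0.278  0.064]]
[[ 0.64  -0.186  0.1  ]]
-11.467542323372331
shares [ 9.562e-01  7.962e-01 -3.000e-04] turn -0.1158 time 0.15
```

Call:
{"api": "play_rows", "payload": {"rows": [[[0,0.06,0.05,0,-0.007],[0,0.12,0.1,0,-0.014],[0,0.18,0.15,0,-0.021],[0,0.24,0.2,0,-0.03],[0,0.3,0.25,0,-0.04],[0,0.36,0.3,0,-0.05],[0,0.42,0.35,0,-0.055],[0,0.48,0.4,0,-0.058]]]}}

```text
time_s: 0.82
tcp_pos: [0.3973, 0.3526, 0.2266]
eef_rot: [-180.0, 0.0, -16.4]
contact_force: [2.1, 0.0, 0.5]
gripper_width: 0.0874
gripper_force: 0.0
```

```bash
python3 -c "
from h import *
go(.546,.083,.226,-11.5)"
```

```text
shares [0.4375 0.4334 0.0011] turn -0.0569 time 0.8167
```

Call:
{"api": "play_rows", "payload": {"rows": [[[0.5,0.065,0.065,0,-0.01],[1,0.13,0.13,0,-0.02],[1,0.2,0.19,0,-0.03],[1,0.27,0.26,0,-0.04],[1,0.33,0.32,0,-0.05],[1,0.38,0.38,0,-0.057],[1,0.42,0.42,0,-0.057],[1,0.43,0.43,0,-0.057]]]}}

```text
time_s: 1.48
tcp_pos: [0.5435, 0.0834, 0.2263]
eef_rot: [179.9, 0.0, -11.7]
contact_force: [-0.4, 0.2, -0.5]
gripper_width: 0.0399
gripper_force: 0.0
```

```bash
python3 -c "
from h import *
snap('wrist','w1');print(r.get_state()['tcp_pos'],r.get_state()['eef_rot'])"
```

```text
[0.54359087 0.08336108 0.22610731] [ 1.79932149e+02  2.87462560e-02 -1.17502725e+01]
```

View pics/w1.png

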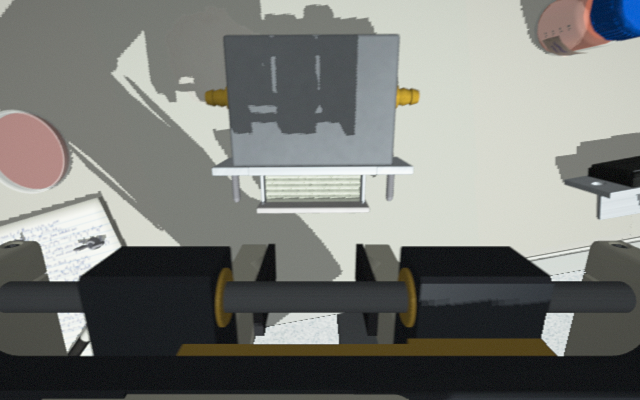

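The wrist view shows the housing from above: the flange strip spans (212,170)–(413,170), the studs lie at (236,~200) and (390,~198), and the drawer front runs (257–369, 208). I'll enlarge this part to pick edges.

```bash
python3 -c "
from h import *
im=cv2.imread('pics/w1.png')[152:222,205:420]
cv2.imwrite('pics/w1c.png',cv2.resize(im,None,fx=3.7,fy=3.7,interpolation=cv2.INTER_NEAREST))
g=cv2.cvtColor(cv2.imread('pics/w1.png'),6)
for c in(218,245,310,380,408):print(c,g[158:216,c].tolist())
for y in(169,172,185,192):print(y,g[y,206:260].tolist(),g[y,366:420].tolist())"
```

```text
218 [215, 216, 217, 217, 219, 194, 123, 94, 94, 147, 209, 232, 234, 235, 235, 237, 234, 185, 125, 124, 125, 127, 124, 124, 124, 124, 126, 125, 125, 125, 125, 124, 127, 124, 125, 125, 125, 126, 124, 126, 125, 125, 126, 124, 125, 125, 126, 124, 126, 126, 125, 125, 124, 125, 126, 124, 126, 123]
245 [146, 148, 147, 147, 147, 146, 139, 119, 92, 161, 224, 235, 236, 236, 237, 239, 233, 212, 217, 217, 216, 216, 216, 217, 216, 218, 216, 218, 216, 215, 217, 217, 219, 217, 188, 151, 136, 127, 124, 123, 127, 125, 123, 124, 126, 125, 125, 125, 124, 124, 126, 127, 125, 125, 126, 126, 126, 127]
310 [157, 156, 158, 154, 158, 153, 138, 111, 120, 208, 237, 236, 238, 242, 245, 246, 239, 220, 227, 232, 201, 180, 194, 219, 230, 209, 170, 170, 207, 225, 234, 203, 180, 189, 215, 226, 223, 185, 180, 163, 126, 140, 148, 131, 95, 91, 91, 89, 91, 132, 199, 230, 235, 237, 225, 214, 217, 217]
380 [161, 161, 162, 163, 159, 150, 130, 100, 152, 226, 244, 245, 246, 248, 249, 246, 221, 217, 216, 217, 216, 216, 216, 217, 217, 217, 217, 217, 216, 217, 217, 217, 217, 217, 217, 217, 216, 216, 216, 216, 217, 216, 216, 217
[... 1850 characters left out ...]
144, 156, 157, 154, 168, 199, 218, 217, 216, 216, 216, 217, 217, 216, 217, 216, 218, 217, 217, 217, 216, 218, 217, 217, 217, 217, 217, 218, 217, 216, 217]
192 [125, 126, 125, 125, 125, 124, 124, 126, 125, 125, 125, 124, 125, 126, 123, 126, 124, 126, 126, 126, 124, 125, 125, 126, 125, 122, 121, 126, 147, 157, 159, 153, 136, 112, 113, 121, 123, 138, 166, 188, 207, 218, 218, 217, 218, 217, 217, 217, 217, 217, 218, 217, 217, 217] [218, 218, 217, 216, 216, 216, 217, 216, 216, 218, 217, 216, 217, 217, 217, 216, 218, 217, 216, 193, 136, 114, 133, 148, 158, 155, 147, 170, 205, 218, 217, 217, 217, 216, 218, 217, 217, 217, 217, 216, 217, 216, 217, 216, 217, 217, 216, 217, 218, 217, 216, 217, 216, 215]
```

View pics/w1c.png

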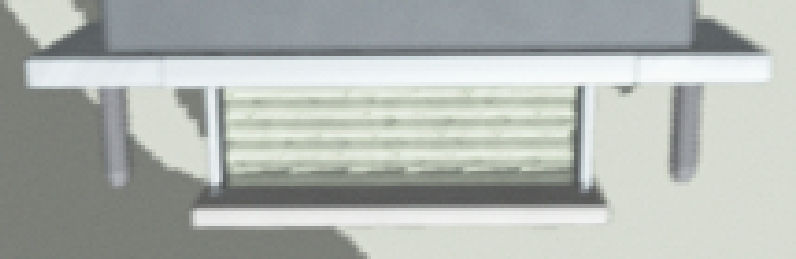

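```bash
python3 - <<'E'
from h import *
i=r.camera_info("wrist")
a=onz(i,[[211.7,175.1],[412.5,173.3]],.074); d=a[0]-a[1]; yaw=np.arctan2(-d[0],d[1])
m=a.mean(0); print(a.round(4),np.linalg.norm(d),m.round(4),np.degrees(yaw))
ux=np.array([np.cos(yaw),np.sin(yaw),0]);uy=np.array([-ux[1],ux[0],0])
st=onz(i,[[235.5,190],[390,190]],.042)-m; print("studs y",st@uy,st@ux)
df=onz(i,[[310,211.8]],.060)-m; print("drawer",df@ux,df@uy)
s=r.get_state();p=m-ux*.075;go(p[0],p[1],.226,np.degrees(yaw));print(p)
E
```

```text
[[ 0.5774  0.1758  0.074 ]
 [ 0.5408 -0.008   0.074 ]] 0.18748552028801393 [0.5591 0.0839 0.074 ] -11.271759858135066
studs y [ 0.08038991 -0.08085041] [-0.02223588 -0.02371034]
drawer [-0.04114581] [0.00265354]
shares [-0.1198 -0.0061  0.0002] turn -0.0056 time 1.5333
[0.48556282 0.09856501 0.074     ]
```

Call:
{"api": "play_rows", "payload": {"rows": [[[1,-0.06,-0.003,0,-0.006],[1,-0.12,-0.006,0.04,-0.006],[1,-0.12,-0.006,0.12,-0.006],[1,-0.12,-0.006,0.2,-0.006],[1,-0.12,-0.006,0.27,-0.006],[1,-0.12,-0.006,0.34,-0.006],[1,-0.12,-0.006,0.38,-0.006],[1,-0.12,-0.006,0.39,-0.006]]]}}

```text
time_s: 2.2
tcp_pos: [0.4816, 0.1014, 0.0281]
eef_rot: [179.8, 0.3, -11.0]
contact_force: [0.4, 0.8, 0.7]
gripper_width: 0.0007
gripper_force: 0.0
```

Call:
{"api": "play_rows", "payload": {"rows": [[[1,0.01,0,0,0],[1,0.02,0,0,0],[1,0.03,0,0,0],[1,0.04,0,0,0],[1,0.05,0,0,0],[1,0.06,0,0,0],[1,0.07,0,0,0],[1,0.08,0,0,0]]]}}

```text
time_s: 2.87
tcp_pos: [0.5239, 0.0947, 0.0319]
eef_rot: [-180.0, -0.0, -11.0]
contact_force: [-0.9, 0.9, -0.5]
gripper_width: 0.0005
gripper_force: 0.5
```

```bash
cat >> h.py <<'E'
H=np.array([.5591,.0839,0]); HY=np.radians(-11.27)
UX=np.array([np.cos(HY),np.sin(HY),0]);UY=np.array([-UX[1],UX[0],0])
def rel():
    s=r.get_state(); d=s["tcp_pos"]-H
    print("t",round(s["time_s"],2),"TCP rel housing mm",np.round([d@UX*1e3,d@UY*1e3,d[2]*1e3],1),"yaw",round(s["eef_rot"][2],2),"Fx",round(float(s["contact_force"]@UX),2),"F",np.round(s["contact_force"],1),"M",np.round(s["moment"],2),"w",round(s["gripper_width"],4),"g",s["gripper_force"])
E
python3 -c "
from h import *
rel()"
```

```text
t 2.87 TCP rel housing mm [-36.6   3.7  31.9] yaw -11.03 Fx -1.05 F [-0.9  0.9 -0.5] M [ 0.07  0.31 -0.  ] w 0.0005 g 0.48824180848896503
```

Call:
{"api": "play_rows", "payload": {"rows": [[[1,0.006,0,0,0],[1,0.012,0,0,0],[1,0.018,0,0,0],[1,0.024,0,0,0],[1,0.03,0,0,0],[1,0.034,0,0,0],[1,0.038,0,0,0],[1,0.042,0,0,0]]]}}

```text
time_s: 3.53
tcp_pos: [0.5427, 0.0905, 0.0312]
eef_rot: [179.9, 0.1, -11.0]
contact_force: [-3.4, 1.5, 0.7]
gripper_width: 0.0003
gripper_force: 2.1
```

```bash
python3 -c "
from h import *
rel()"
```

```text
t 3.53 TCP rel housing mm [-17.4   3.3  31.2] yaw -11.03 Fx -3.63 F [-3.4  1.5  0.7] M [ 0.29  1.38 -0.03] w 0.0003 g 2.0760230161249638
```

Call:
{"api": "play_rows", "payload": {"rows": [[[1,0.003,0,0,0],[1,0.006,0,0,0],[1,0.009,0,0,0],[1,0.012,0,0,0],[1,0.014,0,0,0],[1,0.015,0,0,0],[1,0.016,0,0,0],[1,0.016,0,0,0]]]}}

```text
time_s: 4.2
tcp_pos: [0.548, 0.0897, 0.0314]
eef_rot: [179.9, 0.3, -11.1]
contact_force: [-20.9, 11.4, 14.3]
gripper_width: 0.0006
gripper_force: 11.6
```

```bash
python3 -c "
from h import *
rel()"
```

```text
t 4.2 TCP rel housing mm [-12.    3.5  31.4] yaw -11.07 Fx -22.73 F [-20.9  11.4  14.3] M [ 3.85  7.12 -0.16] w 0.0006 g 11.612150367291179
```

Call:
{"api": "play_rows", "payload": {"rows": [[[1,-0.03,0,0,0],[1,-0.08,0,0,0],[1,-0.1,0,-0.05,0],[0,-0.1,0,-0.13,0],[0,-0.1,0,-0.21,0],[0,-0.06,0,-0.29,0],[0,-0.02,0,-0.36,0],[0,-0.02,0,-0.39,0]]]}}

```text
time_s: 4.87
tcp_pos: [0.547, 0.0916, 0.2326]
eef_rot: [-179.8, -0.5, -11.0]
contact_force: [0.6, 0.4, 0.7]
gripper_width: 0.0283
gripper_force: 0.0
```

```bash
python3 - <<'E'
from h import *
i,im=snap('wrist','w2');rel()
g=cv2.cvtColor(im,6)
m=proj(i,[H+[0,0,.074],H-UX*.04+[0,0,.06]]);print(m)
c=int(m[0,0]);y=int(m[0,1]);print(g[y-15:y+40,c].tolist())
s=r.get_state()
t=r.camera_info("top")
a=np.array([.480,-.284]); go(a[0]-.01,a[1],.226,-3)
E
```

```text
t 4.92 TCP rel housing mm [-13.6   5.3 233.9] yaw -11.01 Fx 0.94 F [1.1 0.9 3. ] M [-0.02 -0.28  0.01] w 0.0321 g 0.0
[[322.29249457 176.16792559]
 [321.66441681 211.98095963]]
[155, 155, 156, 155, 156, 157, 141, 121, 98, 189, 238, 236, 239, 242, 245, 246, 241, 218, 215, 216, 216, 218, 217, 216, 217, 216, 217, 217, 216, 216, 216, 216, 217, 214, 217, 217, 218, 216, 217, 216, 218, 216, 217, 215, 216, 216, 216, 217, 217, 217, 216, 217, 216, 216, 216]
shares [-0.0073  0.7671  0.0158] turn -0.0931 time 4.9167
```

Drawer is home: beyond the flange edge only bench shows. Next is the cover.

Call:
{"api": "play_rows", "payload": {"rows": [[[0,0,0.06,0,-0.01],[0,0,0.14,0,-0.02],[0,0,0.22,0,-0.03],[0,0,0.3,0,-0.04],[0,0,0.38,0,-0.05],[0,0,0.46,0,-0.06],[0,0,0.54,0,-0.075],[0,0,0.62,0.01,-0.09]]]}}

```text
time_s: 5.58
tcp_pos: [0.4832, -0.2153, 0.2229]
eef_rot: [180.0, -0.2, -3.2]
contact_force: [2.4, 0.5, 0.2]
gripper_width: 0.0843
gripper_force: 0.0
```

Call:
{"api": "play_rows", "payload": {"rows": [[[0,0,0.06,0,0],[0,0,0.11,0,0],[0,0,0.13,0,0],[0,0,0.14,0,0],[0,0,0.145,0,0],[0,0,0.145,0,0],[0,0,0.145,0,0],[0,0,0.145,0,0]]]}}

```text
time_s: 6.25
tcp_pos: [0.4789, -0.2845, 0.2217]
eef_rot: [-180.0, -0.0, -3.2]
contact_force: [0.4, -0.2, 0.5]
gripper_width: 0.0875
gripper_force: 0.0
```

```bash
python3 - <<'E'
from h import *
i,im=snap('wrist','w3');rel();print(r.get_state()["tcp_pos"])
E
```

```text
t 6.3 TCP rel housing mm [  -6.6 -377.1  221.8] yaw -3.2 Fx 0.18 F [ 0.2 -0.1  0.7] M [-0.03 -0.    0.  ] w 0.0875 g 0.0
[ 0.47894875 -0.28460562  0.22178478]
```

View pics/w3.png

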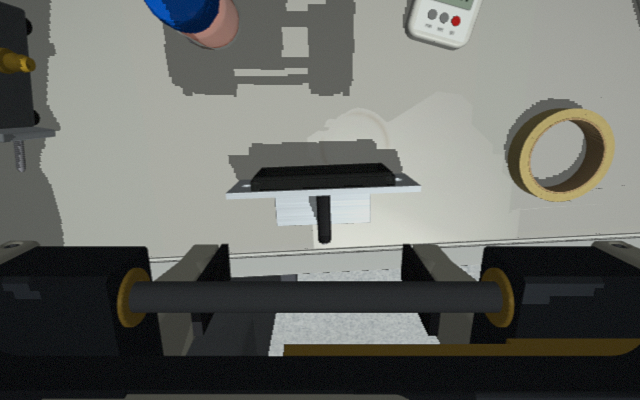

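The wrist view shows the cover: plate top edge from (227,198) to (420,188), seal on the far side, handle bar at (324,195–243).

```bash
python3 - <<'E'
from h import *
g=cv2.cvtColor(cv2.imread('pics/w3.png'),6)
for c in(234,262,300,345,385,412):print(c,g[180:206,c].tolist())
for y in(193,195): print(y,g[y,220:234].tolist())
for y in(186,188): print(y,g[y,412:428].tolist())
for y in(205,215,225,235):print(y,g[y,310:338].tolist())
print(g[232:250,324].tolist())
cv2.imwrite('pics/w3c.png',cv2.resize(cv2.imread('pics/w3.png')[155:255,220:430],None,fx=3.7,fy=3.7,interpolation=cv2.INTER_NEAREST))
E
```

```text
234 [171, 169, 172, 172, 156, 105, 74, 74, 72, 73, 73, 72, 93, 197, 197, 194, 197, 195, 195, 172, 172, 172, 169, 171, 171, 170]
262 [26, 32, 34, 33, 27, 32, 32, 30, 29, 17, 22, 92, 198, 199, 197, 200, 197, 198, 175, 170, 170, 171, 172, 171, 169, 172]
300 [29, 32, 32, 31, 32, 30, 31, 31, 30, 55, 141, 199, 199, 200, 203, 201, 204, 203, 203, 203, 203, 203, 208, 209, 203, 203]
345 [28, 32, 33, 29, 29, 21, 14, 41, 127, 200, 204, 206, 205, 206, 209, 212, 211, 211, 210, 210, 215, 219, 217, 216, 220, 217]
385 [31, 34, 29, 29, 28, 31, 83, 202, 208, 208, 211, 209, 210, 199, 197, 200, 199, 199, 198, 198, 199, 199, 199, 200, 200, 200]
412 [76, 72, 71, 69, 69, 92, 203, 211, 211, 213, 212, 211, 195, 195, 195, 192, 192, 194, 195, 197, 195, 196, 195, 195, 196, 196]
193 [170, 172, 171, 171, 170, 163, 151, 162, 165, 165, 166, 167, 180, 197]
195 [171, 174, 171, 172, 170, 178, 189, 192, 192, 192, 194, 193, 193, 195]
186 [203, 201, 202, 203, 205, 205, 205, 203, 201, 197, 191, 191, 190, 190, 190, 193]
188 [211, 211, 212, 213, 213, 214, 213, 213, 208, 195, 192, 191, 190, 191, 192, 190]
205 [121, 104, 105, 108, 106, 99, 72, 22, 22, 23, 28, 30, 32, 34, 35, 36, 38, 37, 24, 42, 140, 217, 219, 217, 215, 216, 218, 217]
215 [206, 208, 208, 182, 108, 100, 88, 35, 18, 23, 29, 32, 30, 33, 40, 37, 40, 40, 33, 38, 104, 184, 215, 216, 216, 216, 216, 217]
225 [171, 172, 185, 205, 207, 207, 192, 132, 41, 20, 30, 30, 34, 37, 38, 35, 45, 43, 38, 33, 76, 156, 214, 215, 213, 214, 214, 214]
235 [171, 170, 178, 196, 208, 210, 209, 177, 59, 17, 28, 32, 31, 35, 37, 36, 40, 39, 38, 28, 53, 143, 214, 217, 217, 217, 216, 217]
[36, 33, 38, 37, 29, 30, 26, 31, 25, 23, 34, 109, 174, 213, 213, 215, 165, 116]
```

View pics/w3c.png

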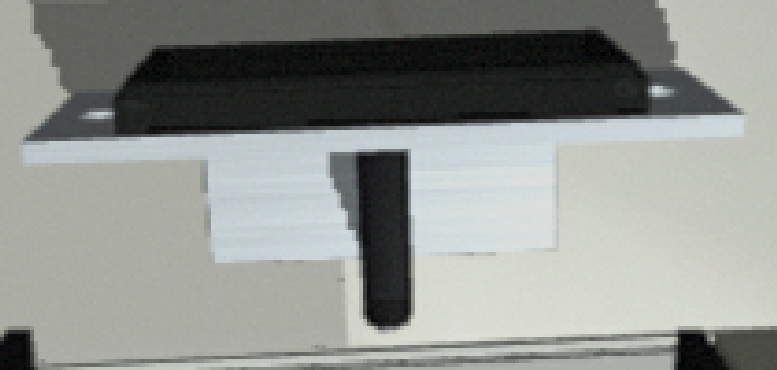

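```bash
python3 - <<'E'
from h import *
i=r.camera_info("wrist")
a=onz(i,[[225.2,192.7],[420.9,185.0]],.064); d=a[0]-a[1]; yaw=np.arctan2(-d[0],d[1]); m=a.mean(0)
print(np.linalg.norm(d),m.round(4),np.degrees(yaw))
ux=np.array([np.cos(yaw),np.sin(yaw),0]);uy=np.array([-ux[1],ux[0],0])
h=onz(i,[[324.1,235],[324.1,243]],.060)-m; print("bar",(h@ux).round(4),(h@uy).round(4))
hl=onz(i,[[246.2,185.8],[398.7,179.5]],.032)-m; print("holes",(hl@ux).round(4),(hl@uy).round(4))
p=m-ux*.051; print(p); go(p[0],p[1],.016,np.degrees(yaw))
E
```

```text
0.18847777992255282 [ 0.4785 -0.2909  0.064 ] -0.9187969198224746
bar [-0.0491 -0.0578] [0.0002 0.0005]
holes [-0.0011 -0.0008] [ 0.0803 -0.0806]
[ 0.42755012 -0.29005181  0.064     ]
shares [-0.102   0.0166  0.4116] turn -0.0266 time 6.3
```

Call:
{"api": "play_rows", "payload": {"rows": [[[0,-0.05,0.008,0.03,-0.013],[0,-0.1,0.0166,0.1,-0.0266],[0,-0.102,0.0166,0.17,-0.0266],[0,-0.102,0.0166,0.24,-0.0266],[0,-0.102,0.0166,0.31,-0.0266],[0,-0.102,0.0166,0.36,-0.0266],[0,-0.102,0.0166,0.39,-0.0266],[0,-0.102,0.0166,0.4,-0.0266]]]}}

```text
time_s: 6.97
tcp_pos: [0.4258, -0.2898, 0.0191]
eef_rot: [-179.9, 0.2, -1.0]
contact_force: [-1.1, 0.1, -0.1]
gripper_width: 0.0876
gripper_force: 0.0
```

```bash
python3 -c "
from h import *
rel();go(.4276,-.2901,.0165,-.92)"
```

```text
t 6.97 TCP rel housing mm [ -57.7 -392.6   19.1] yaw -0.96 Fx -1.07 F [-1.1  0.1 -0.1] M [ 0.02 -0.03  0.02] w 0.0876 g 0.0
shares [0.0036 0.0005 0.0052] turn -0.0004 time 6.9667
```

Call:
{"api": "play_rows", "payload": {"rows": [[[0,0.002,0,0.005,0],[0.3,0.002,0,0.005,0],[0.6,0.002,0,0.005,0],[1,0.002,0,0.005,0],[1,0.002,0,0.005,0],[1,0.002,0,0.005,0],[1,0.002,0,0.005,0],[1,0.002,0,0.005,0]]], "squeeze": 50}}

```text
time_s: 7.63
tcp_pos: [0.4284, -0.291, 0.0194]
eef_rot: [180.0, -0.0, -1.0]
contact_force: [-0.0, 0.1, 0.6]
gripper_width: 0.0468
gripper_force: 0.0
```

Call:
{"api": "play_rows", "payload": {"rows": [[[1,0,0,0,0],[1,0,0,0,0],[1,0,0,0,0],[1,0,0,0,0],[1,0,0,0,0],[1,0,0,0,0],[1,0,0,0,0],[1,0,0,0,0]]], "squeeze": 50}}

```text
time_s: 8.3
tcp_pos: [0.4282, -0.2909, 0.019]
eef_rot: [-180.0, 0.0, -1.0]
contact_force: [-0.6, -0.5, 0.2]
gripper_width: 0.0137
gripper_force: 50.0
```

```bash
python3 -c "
from h import *
rel();print(r.get_state()['tcp_pos'])"
```

```text
t 8.3 TCP rel housing mm [ -55.1 -393.2   19. ] yaw -1.0 Fx -0.48 F [-0.6 -0.5  0.2] M [-0.17 -0.01  0.  ] w 0.0137 g 49.99842769000679
[ 0.42820919 -0.2908973   0.01901645]
```

Call:
{"api": "play_rows", "payload": {"rows": [[[1,0,0,-0.005,0],[1,0,0,-0.01,0],[1,0,0,-0.02,0],[1,0,0,-0.03,0],[1,0,0,-0.04,0],[1,0,0,-0.05,0],[1,0,0,-0.055,0],[1,0,0,-0.06,0]]], "squeeze": 50}}

```text
time_s: 8.97
tcp_pos: [0.4284, -0.2909, 0.0496]
eef_rot: [180.0, -0.0, -1.0]
contact_force: [-0.1, -0.0, -3.0]
gripper_width: 0.0135
gripper_force: 50.0
```

```bash
python3 -c "
from h import *
rel();p=H-UX*.13;go(p[0],p[1],.05,-11.27)"
```

```text
t 8.97 TCP rel housing mm [ -54.9 -393.1   49.6] yaw -1.0 Fx -0.06 F [-0.1 -0.  -3. ] M [-0.06  0.15 -0.  ] w 0.0135 g 49.99872200482059
shares [-7.500e-03 -8.005e-01 -7.000e-04] turn 0.1195 time 8.9667
```

Call:
{"api": "play_rows", "payload": {"rows": [[[1,0,-0.02,0,0.005],[1,0,-0.06,0,0.015],[1,-0.002,-0.11,0,0.025],[1,-0.003,-0.16,0,0.035],[1,-0.004,-0.22,0,0.045],[1,-0.005,-0.28,0,0.05],[1,-0.006,-0.34,0,0.055],[1,-0.0075,-0.4,0,0.06]]]}}

```text
time_s: 9.63
tcp_pos: [0.4278, -0.0895, 0.0493]
eef_rot: [-180.0, -0.0, -6.2]
contact_force: [0.4, -0.2, -4.9]
gripper_width: 0.0138
gripper_force: 50.0
```

```bash
python3 -c "
from h import *
rel();p=H-UX*.13;go(p[0],p[1],.05,-11.27)"
```

```text
t 9.63 TCP rel housing mm [ -94.9 -195.8   49.3] yaw -6.19 Fx 0.38 F [ 0.4 -0.2 -4.9] M [ 0.   -0.07  0.01] w 0.0138 g 49.996827488648705
shares [-0.0353 -0.3962 -0.0015] turn 0.0591 time 9.6333
```

Call:
{"api": "play_rows", "payload": {"rows": [[[1,-0.006,-0.06,0,0.01],[1,-0.012,-0.12,0,0.02],[1,-0.018,-0.18,0,0.03],[1,-0.024,-0.24,0,0.04],[1,-0.029,-0.3,0,0.05],[1,-0.033,-0.35,0,0.055],[1,-0.035,-0.38,0,0.059],[1,-0.035,-0.395,0,0.059]]]}}

```text
time_s: 10.3
tcp_pos: [0.4321, 0.1096, 0.0494]
eef_rot: [-179.9, -0.0, -11.1]
contact_force: [0.0, -1.0, -3.4]
gripper_width: 0.0136
gripper_force: 50.0
```

Call:
{"api": "play_rows", "payload": {"rows": [[[1,0.005,0,0.005,0],[1,0.01,0,0.01,0],[1,0.02,0,0.02,0],[1,0.03,0,0.03,0],[1,0.035,0,0.04,0],[1,0.04,0,0.042,0],[1,0.04,0,0.042,0],[1,0.04,0,0.042,0]]]}}

```text
time_s: 10.97
tcp_pos: [0.4514, 0.103, 0.0278]
eef_rot: [180.0, 0.0, -11.3]
contact_force: [-0.2, -0.7, -4.1]
gripper_width: 0.0137
gripper_force: 50.0
```

```bash
python3 - <<'E'
from h import *
rel();snap('wrist','w4')
cv2.imwrite('pics/w4c.png',cv2.resize(cv2.imread('pics/w4.png')[90:250,200:430],None,fx=3.4,fy=3.4,interpolation=cv2.INTER_NEAREST))
E
```

```text
t 10.97 TCP rel housing mm [-109.4   -2.3   27.8] yaw -11.27 Fx -0.07 F [-0.2 -0.7 -4.1] M [ 0.03  0.17 -0.01] w 0.0137 g 49.99865668534767
```

View pics/w4c.png

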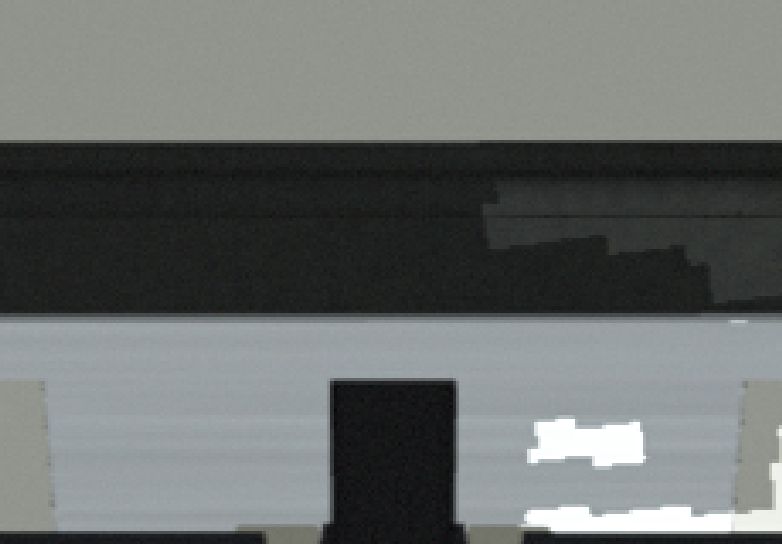

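The crop shows the cover close up: seal (rows 132–182) and plate top (rows ~183–200), with the handle top at column ~316. The holes and studs lie outside the crop, so I need the full picture.

View pics/w4.png

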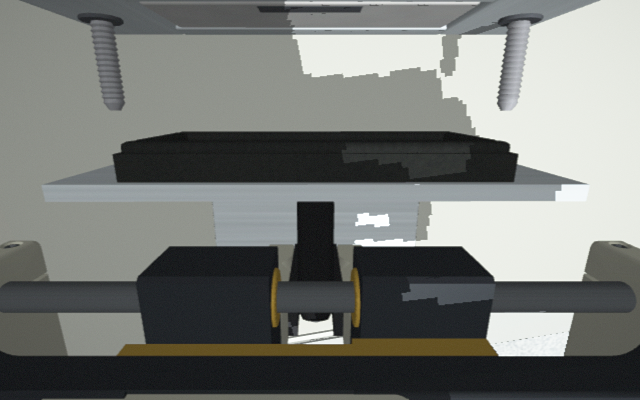

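The full picture shows stud tips at (114,107) and (507,107) and stud roots at (100,20) and (520,20). The cover plate's top edge runs (43,190)–(587,190), so the cover sits slightly right of the studs' middle.

```bash
python3 - <<'E'
from h import *
g=cv2.cvtColor(cv2.imread('pics/w4.png'),6).astype(int)
for y in(50,70,90):
    for a,b in((85,130),(490,540)):
        print(y,a,g[y,a:b].tolist())
for y in(188,195): print(y,g[y,36:52].tolist(),g[y,578:596].tolist())
for c in(60,95,545,575): print(c,g[176:206,c].tolist())
print(g[98:116,114].tolist(),g[98:116,508].tolist())
i=r.camera_info("wrist");s=r.get_state()
P=np.array(i["pose"]);print("cam rel tcp",P[:3,3]-s["tcp_pos"])
E
```

```text
50 85 [140, 141, 141, 141, 140, 141, 141, 142, 141, 136, 118, 109, 112, 116, 120, 121, 121, 116, 117, 115, 114, 114, 113, 109, 108, 98, 92, 82, 77, 72, 69, 80, 113, 140, 144, 143, 141, 141, 142, 143, 140, 140, 142, 143, 141]
50 490 [234, 235, 235, 234, 235, 235, 235, 234, 235, 235, 234, 235, 235, 214, 125, 78, 87, 99, 107, 109, 119, 128, 132, 140, 146, 151, 160, 167, 170, 176, 176, 176, 176, 176, 176, 199, 233, 235, 234, 234, 234, 233, 234, 233, 233, 234, 233, 233, 233, 234]
70 85 [142, 141, 142, 141, 143, 144, 142, 142, 141, 142, 143, 134, 109, 90, 93, 97, 97, 101, 99, 101, 98, 97, 96, 96, 94, 95, 93, 90, 89, 86, 87, 83, 79, 77, 74, 105, 143, 145, 143, 143, 144, 144, 142, 143, 144]
70 490 [235, 236, 235, 236, 235, 236, 236, 236, 236, 236, 218, 132, 86, 91, 103, 113, 120, 129, 137, 144, 152, 161, 165, 170, 175, 179, 185, 187, 188, 187, 184, 182, 177, 195, 229, 235, 236, 235, 235, 234, 235, 235, 234, 234, 234, 234, 234, 234, 234, 235]
90 85 [143, 141, 141, 145, 142, 142, 143, 141, 144, 143, 143, 142, 144, 143, 143, 137, 120, 115, 117, 121, 122, 122, 122, 122, 119, 118, 115, 116, 114, 
[... 830 characters left out ...]
 144]
95 [112, 111, 113, 112, 110, 111, 110, 114, 127, 162, 166, 161, 160, 158, 154, 153, 158, 161, 161, 158, 159, 158, 157, 158, 161, 158, 146, 145, 144, 144]
545 [109, 111, 110, 109, 110, 112, 110, 110, 130, 151, 153, 153, 157, 154, 156, 156, 157, 157, 155, 157, 155, 156, 158, 156, 163, 224, 238, 237, 238, 236]
575 [237, 235, 237, 239, 180, 116, 107, 115, 193, 247, 247, 246, 246, 246, 247, 247, 247, 248, 247, 248, 247, 247, 247, 247, 247, 242, 236, 236, 237, 237]
[97, 120, 119, 117, 112, 103, 101, 102, 103, 102, 101, 103, 123, 144, 146, 145, 143, 145] [174, 177, 180, 185, 186, 186, 185, 189, 193, 195, 198, 198, 215, 236, 238, 237, 237, 237]
cam rel tcp [ 0.07443456 -0.01386115  0.15881041]
```

```bash
python3 - <<'E'
from h import *
i=r.camera_info("wrist");s=r.get_state();T=np.array(s["tcp_pos"])
w=np.radians(s["eef_rot"][2]);tx=np.array([np.cos(w),np.sin(w),0]);ty=np.array([-tx[1],tx[0],0])
def tf(p): p=p-T; return np.c_[p@tx,p@ty,p[:,2]]*1e3
for z in(.070,.072,.074,.076):
    c=tf(onz(i,[[41.4,184.3],[588.3,184.3]],z)); print(z,c.round(1).tolist(),"w",np.linalg.norm(c[0]-c[1]).round(1))
for z in(.042,.044):
  for row in([[105.8,50],[514.3,50]],[[111.8,90],[509,90]]):
    q=tf(onz(i,row,z)); print(z,q.round(1).tolist(),"mid",q.mean(0).round(2),"w",np.linalg.norm(q[0]-q[1]).round(1),"ang",np.degrees(np.arctan2(-(q[0]-q[1])[0],(q[0]-q[1])[1])).round(2))
q=tf(onz(i,[[114,109.8],[508,109.8]],.042));print("tips",q.round(1).tolist())
E
```

```text
0.07 [[49.4, 97.8, 42.0], [49.3, -95.7, 42.0]] w 193.5
0.072 [[49.8, 96.1, 44.0], [49.7, -94.0, 44.0]] w 190.1
0.074 [[50.3, 94.5, 46.0], [50.2, -92.4, 46.0]] w 186.8
0.076 [[50.7, 92.8, 48.0], [50.6, -90.7, 48.0]] w 183.5
0.042 [[97.1, 83.3, 14.0], [97.1, -77.5, 14.0]] mid [97.1   2.92 14.03] w 160.8 ang -0.03
0.042 [[82.2, 83.5, 14.0], [82.1, -77.8, 14.0]] mid [82.19  2.85 14.03] w 161.2 ang -0.03
0.044 [[96.8, 82.2, 16.0], [96.8, -76.4, 16.0]] mid [96.8   2.89 16.03] w 158.5 ang -0.03
0.044 [[82.1, 82.3, 16.0], [82.1, -76.7, 16.0]] mid [82.1   2.82 16.03] w 159.0 ang -0.03
tips [[74.5, 83.9, 14.0], [74.4, -78.6, 14.0]]
```

Call:
{"api": "play_rows", "payload": {"rows": [[[1,0.005,-0.002,-0.001,0],[1,0.01,-0.0034,-0.0015,0],[1,0.015,-0.0034,-0.0015,0],[1,0.02,-0.0034,-0.0015,0],[1,0.025,-0.0034,-0.0015,0],[1,0.03,-0.0034,-0.0015,0],[1,0.034,-0.0034,-0.0015,0],[1,0.036,-0.0034,-0.0015,0]]]}}

```text
time_s: 11.68
tcp_pos: [0.4696, 0.1016, 0.0288]
eef_rot: [180.0, -0.0, -11.2]
contact_force: [-0.3, -0.2, -3.9]
gripper_width: 0.0135
gripper_force: 50.0
```

Call:
{"api": "play_rows", "payload": {"rows": [[[1,0,0,0,0],[1,0,0,0,0],[1,0,0,0,0],[1,0,0,0,0],[1,0,0,0,0],[1,0,0,0,0],[1,0,0,0,0],[1,0,0,0,0]]]}}

```text
time_s: 12.35
tcp_pos: [0.4693, 0.1017, 0.0288]
eef_rot: [-180.0, -0.0, -11.2]
contact_force: [0.5, -0.3, -4.0]
gripper_width: 0.0137
gripper_force: 50.0
```

```bash
python3 - <<'E'
from h import *
rel();snap('wrist','w5')
E
```

```text
t 12.35 TCP rel housing mm [-91.5  -0.1  28.8] yaw -11.22 Fx 0.59 F [ 0.5 -0.3 -4. ] M [-0.01  0.11 -0.02] w 0.0137 g 49.99860618438106
```

View pics/w5.png

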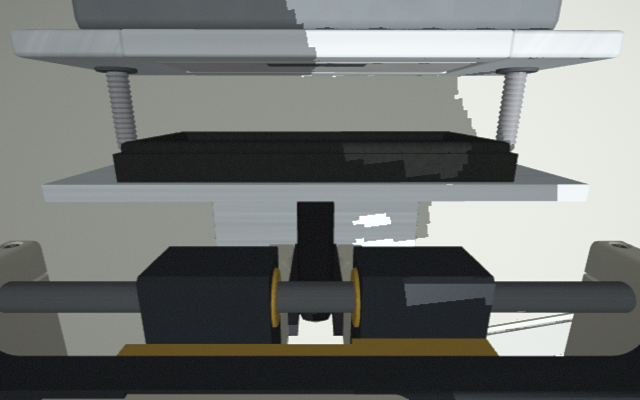

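The picture shows the stud tips just in front of the plate (125,148) and (507,148). The flange ends are at (12,45) and (621,45), and the cover ends at (43,190) and (587,190). All of it is nearly symmetric about column 315.

```bash
python3 - <<'E'
from h import *
g=cv2.cvtColor(cv2.imread('pics/w5.png'),6).astype(int)
for y in(85,110,130): print(y,g[y,104:142].tolist(),g[y,492:532].tolist())
for y in(45,52): print(y,g[y,5:24].tolist(),g[y,610:630].tolist())
for c in(30,80,560,605): print(c,g[48:72,c].tolist())
E
```

```text
85 [140, 142, 138, 124, 107, 109, 110, 111, 116, 116, 115, 113, 112, 110, 108, 106, 107, 107, 103, 102, 97, 94, 87, 80, 79, 97, 129, 141, 142, 140, 143, 141, 142, 141, 143, 139, 144, 139] [234, 234, 235, 234, 235, 235, 235, 234, 234, 235, 229, 180, 103, 80, 90, 98, 106, 117, 125, 133, 140, 148, 153, 161, 165, 170, 172, 176, 177, 176, 171, 168, 177, 215, 233, 233, 234, 233, 234, 233]
110 [142, 142, 141, 143, 143, 143, 143, 133, 114, 113, 118, 120, 120, 121, 121, 122, 119, 118, 117, 116, 113, 111, 107, 105, 98, 92, 87, 82, 92, 121, 142, 145, 144, 142, 142, 142, 143, 144] [234, 235, 235, 234, 235, 236, 236, 223, 152, 83, 84, 91, 99, 107, 117, 128, 137, 146, 151, 160, 167, 173, 174, 178, 177, 175, 173, 169, 191, 234, 236, 235, 234, 235, 235, 234, 234, 234, 234, 234]
130 [142, 143, 142, 143, 144, 140, 141, 140, 142, 142, 139, 124, 112, 115, 116, 121, 120, 120, 121, 118, 115, 118, 118, 113, 111, 107, 102, 99, 92, 85, 81, 91, 122, 141, 144, 144, 143, 141] [236, 236, 235, 237, 217, 124, 81, 85, 93, 100, 109, 119, 129, 140, 149, 154, 162, 167, 173, 177, 181, 177, 176, 174, 175, 213, 236, 236,
[... 246 characters left out ...]
227, 227, 227]
52 [133, 132, 134, 136, 135, 135, 135, 136, 133, 128, 132, 136, 135, 135, 138, 137, 139, 140, 141] [241, 239, 239, 241, 242, 243, 244, 244, 240, 231, 227, 227, 228, 228, 229, 227, 228, 226, 228, 228]
30 [152, 152, 150, 150, 142, 135, 127, 121, 106, 88, 90, 129, 136, 138, 136, 137, 136, 137, 137, 138, 135, 138, 138, 137]
80 [149, 149, 149, 149, 143, 137, 127, 123, 107, 92, 86, 89, 88, 88, 90, 89, 90, 90, 90, 112, 137, 140, 138, 139]
560 [243, 244, 244, 243, 244, 240, 234, 229, 223, 178, 134, 132, 133, 134, 135, 137, 133, 134, 157, 231, 233, 232, 230, 232]
605 [242, 243, 242, 242, 242, 238, 235, 231, 224, 179, 138, 185, 230, 229, 230, 229, 230, 230, 230, 228, 230, 229, 230, 230]
```

```bash
python3 - <<'E'
from h import *
i=r.camera_info("wrist");s=r.get_state();T=np.array(s["tcp_pos"])
w=np.radians(s["eef_rot"][2]);tx=np.array([np.cos(w),np.sin(w),0]);ty=np.array([-tx[1],tx[0],0])
def tf(p): p=p-T; return np.c_[p@tx,p@ty,p[:,2]]*1e3
c=tf(onz(i,[[41.4,184.3],[588.3,184.3]],.0741)); print(c.round(1).tolist(),c.mean(0).round(2))
for z in(.040,.042,.044):
  for row in([[122.1,110],[510,110]],[[125.4,130],[506.8,130]]):
    q=tf(onz(i,row,z)); print(z,"mid",q.mean(0).round(2),"w",np.linalg.norm(q[0]-q[1]).round(1),"ang",np.degrees(np.arctan2(-(q[0]-q[1])[0],(q[0]-q[1])[1])).round(2))
f=tf(onz(i,[[30,57],[605,57]],.074));print(f.round(1).tolist())
f=tf(onz(i,[[14.3,52],[619.2,52]],.074));print(f.round(1).tolist(),f.mean(0))
E
```

```text
[[50.1, 95.1, 45.3], [50.0, -93.0, 45.3]] [50.05  1.02 45.29]
0.04 mid [74.33  0.53 11.19] w 163.1 ang -0.03
0.04 mid [66.11  0.51 11.19] w 163.0 ang -0.03
0.042 mid [74.35  0.53 13.19] w 160.9 ang -0.03
0.042 mid [66.24  0.51 13.19] w 160.8 ang -0.03
0.044 mid [74.37  0.54 15.19] w 158.7 ang -0.03
0.044 mid [66.37  0.51 15.19] w 158.6 ang -0.03
[[90.5, 89.5, 45.2], [90.4, -89.1, 45.2]]
[[92.0, 94.0, 45.2], [91.8, -93.2, 45.2]] [91.90698578  0.39715019 45.18660363]
```

Call:
{"api": "play_rows", "payload": {"rows": [[[1,0.003,0.001,0,0],[1,0.009,0.001,0,0],[1,0.015,0.001,0,0],[1,0.021,0.001,0,0],[1,0.027,0.001,0,0],[1,0.033,0.001,0,0],[1,0.039,0.001,0,0],[1,0.044,0.001,0,0]]]}}

```text
time_s: 13.07
tcp_pos: [0.4912, 0.0968, 0.0287]
eef_rot: [180.0, 0.0, -11.2]
contact_force: [-0.1, 0.0, -3.5]
gripper_width: 0.0139
gripper_force: 50.0
```

```bash
python3 -c "
from h import *
rel()"
```

```text
t 13.07 TCP rel housing mm [-69.1  -0.6  28.7] yaw -11.23 Fx -0.06 F [-0.1  0.  -3.5] M [ 0.02  0.15 -0.02] w 0.0139 g 49.99886275094468
```

Threaded with no contact. Now up to the seal, slowly.

Call:
{"api": "play_rows", "payload": {"rows": [[[1,0.002,0,0,0],[1,0.004,0,0,0],[1,0.006,0,0,0],[1,0.008,0,0,0],[1,0.01,0,0,0],[1,0.012,0,0,0],[1,0.014,0,0,0],[1,0.014,0,0,0]]]}}

```text
time_s: 13.73
tcp_pos: [0.4973, 0.0954, 0.0287]
eef_rot: [180.0, 0.0, -11.2]
contact_force: [-3.5, 1.6, -2.6]
gripper_width: 0.0135
gripper_force: 50.0
```

```bash
python3 -c "
from h import *
rel()"
```

```text
t 13.73 TCP rel housing mm [-62.8  -0.8  28.7] yaw -11.24 Fx -3.72 F [-3.5  1.6 -2.6] M [ 0.55  1.11 -0.05] w 0.0135 g 50.001702487352304
```

Call:
{"api": "play_rows", "payload": {"rows": [[[1,0.001,0,0,0],[1,0.002,0,0,0],[1,0.003,0,0,0],[1,0.004,0,0,0],[1,0.005,0,0,0],[1,0.006,0,0,0],[1,0.006,0,0,0],[1,0.006,0,0,0]]]}}

```text
time_s: 14.4
tcp_pos: [0.4999, 0.0949, 0.0287]
eef_rot: [180.0, 0.1, -11.2]
contact_force: [-5.8, 3.4, -1.2]
gripper_width: 0.0138
gripper_force: 50.0
```

```bash
python3 -c "
from h import *
rel()"
```

```text
t 14.4 TCP rel housing mm [-60.2  -0.8  28.7] yaw -11.24 Fx -6.38 F [-5.8  3.4 -1.2] M [ 1.17  2.29 -0.05] w 0.0138 g 50.000890141236596
```

```bash
python3 - <<'E'
from h import *
i,im=snap('wrist','w6');rel()
for k in range(4): r.capture('wrist'); rel()
g=cv2.cvtColor(im,6)
for c in(62,72,82,545,555,565): print(c,g[140:192,c].tolist())
cv2.imwrite('pics/w6c.png',np.hstack([cv2.resize(im[120:220,a:a+130],None,fx=3,fy=3,interpolation=cv2.INTER_NEAREST) for a in(10,490)]))
E
```

```text
t 14.45 TCP rel housing mm [-60.2  -0.8  28.7] yaw -11.24 Fx -7.23 F [-6.6  3.7 -1.3] M [ 1.25  2.23 -0.06] w 0.0136 g 50.00097469892353
t 14.5 TCP rel housing mm [-60.3  -0.8  28.7] yaw -11.24 Fx -6.98 F [-6.5  3.  -0.1] M [ 1.21  2.27 -0.03] w 0.014 g 50.00110511435196
t 14.55 TCP rel housing mm [-60.3  -0.8  28.7] yaw -11.24 Fx -6.03 F [-5.4  3.9 -1.9] M [ 1.23  2.26 -0.03] w 0.0136 g 50.001074288156815
t 14.6 TCP rel housing mm [-60.3  -0.8  28.7] yaw -11.24 Fx -7.19 F [-6.6  3.7 -0.3] M [ 1.18  2.29 -0.03] w 0.0137 g 50.001163529232144
t 14.65 TCP rel housing mm [-60.3  -0.8  28.7] yaw -11.24 Fx -7.94 F [-7.4  3.3 -0.2] M [ 1.18  2.24 -0.02] w 0.0137 g 50.00113200105261
62 [161, 160, 161, 162, 163, 163, 161, 160, 159, 156, 158, 156, 157, 157, 153, 142, 130, 115, 143, 145, 143, 143, 143, 145, 145, 143, 143, 144, 145, 144, 142, 144, 145, 144, 145, 142, 145, 144, 135, 111, 111, 112, 112, 110, 126, 160, 161, 162, 157, 155, 157, 156]
72 [155, 159, 155, 154, 156, 154, 156, 152, 152, 153, 154, 154, 153, 154, 149, 141, 130, 115, 141, 145, 145, 144, 143, 146, 144, 145, 146, 144, 143, 143
[... 470 characters left out ...]
 173, 236, 238, 238, 237, 238, 236, 237, 237, 237, 237, 237, 238, 239, 183, 118, 110, 109, 107, 109, 111, 112, 109, 111, 112, 112, 121, 150, 152, 153, 155, 155, 156, 156]
555 [246, 246, 247, 247, 175, 156, 156, 155, 155, 155, 152, 151, 154, 155, 154, 146, 135, 127, 173, 236, 238, 236, 236, 236, 236, 236, 237, 237, 236, 238, 236, 236, 237, 239, 238, 143, 108, 107, 111, 111, 110, 111, 111, 111, 120, 150, 152, 153, 154, 156, 155, 157]
565 [245, 245, 246, 246, 246, 247, 247, 247, 247, 246, 247, 247, 247, 248, 249, 245, 238, 235, 186, 233, 237, 236, 236, 236, 235, 236, 237, 236, 237, 237, 236, 236, 236, 236, 237, 237, 238, 228, 141, 108, 110, 108, 110, 110, 160, 247, 247, 245, 246, 246, 247, 247]
```

View pics/w6c.png

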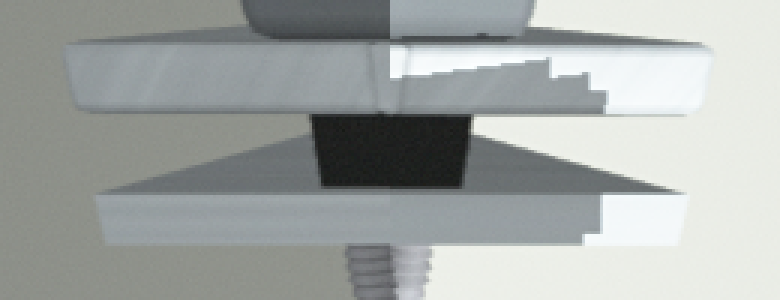

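The picture shows both studs sticking out behind the plate. The flange edge at row ~158 is parallel to the plate edge at row ~184, with the seal pressed between them. Measuring the gap:

```bash
python3 - <<'E'
from h import *
i=r.camera_info("wrist")
for zf in(.0735,.074):
  f=onz(i,[[72,158],[555,158.3]],zf); c=onz(i,[[72,184.3],[555,184.3]],.0741)
  print(zf,((f-c)@UX*1e3).round(2))
F=[]
for k in range(12): r.capture('wrist'); F.append(r.get_state()["contact_force"])
F=np.array(F).mean(0);print("Fx",F@UX,"Fy",F@UY,"Fz",F[2])
E
```

```text
0.0735 [8.94 8.85]
0.074 [9.02 8.92]
Fx -6.8633647140828 Fy 2.226137691664934 Fz -1.1580118916870032
```

Gap 8.9 mm and 6.9 N agree. I'll nudge in 0.7 mm and hold.

Call:
{"api": "play_rows", "payload": {"rows": [[[1,0.0005,0,0,0],[1,0.001,0,0,0],[1,0.0015,0,0,0],[1,0.0015,0,0,0],[1,0.0015,0,0,0],[1,0.0015,0,0,0],[1,0.0015,0,0,0],[1,0.0015,0,0,0]]]}}

```text
time_s: 15.92
tcp_pos: [0.5004, 0.0947, 0.0286]
eef_rot: [180.0, 0.1, -11.2]
contact_force: [-6.8, 4.1, -0.3]
gripper_width: 0.0138
gripper_force: 50.0
```

Call:
{"api": "play_rows", "payload": {"rows": [[[1,0,0,0,0],[1,0,0,0,0],[1,0,0,0,0],[1,0,0,0,0],[1,0,0,0,0],[1,0,0,0,0],[1,0,0,0,0],[1,0,0,0,0]]]}}

```text
time_s: 16.58
tcp_pos: [0.5004, 0.0948, 0.0287]
eef_rot: [180.0, 0.1, -11.2]
contact_force: [-7.5, 4.0, -0.6]
gripper_width: 0.0138
gripper_force: 50.0
```

Call:
{"api": "play_rows", "payload": {"rows": [[[1,0,0,0,0],[1,0,0,0,0],[1,0,0,0,0],[1,0,0,0,0],[1,0,0,0,0],[1,0,0,0,0],[1,0,0,0,0],[1,0,0,0,0]]]}}

```text
time_s: 17.25
tcp_pos: [0.5004, 0.0947, 0.0287]
eef_rot: [180.0, 0.1, -11.2]
contact_force: [-8.3, 3.3, -1.5]
gripper_width: 0.0138
gripper_force: 50.0
```

Call:
{"api": "play_rows", "payload": {"rows": [[[1,0,0,0,0],[1,0,0,0,0],[1,0,0,0,0],[1,0,0,0,0],[1,0,0,0,0],[1,0,0,0,0],[1,0,0,0,0],[1,0,0,0,0]]]}}

```text
time_s: 17.92
tcp_pos: [0.5004, 0.0947, 0.0287]
eef_rot: [180.0, 0.1, -11.2]
contact_force: [-7.8, 4.0, -0.6]
gripper_width: 0.0141
gripper_force: 50.0
```

```bash
python3 - <<'E'
from h import *
F=[]
for k in range(10): r.capture('wrist'); F.append(r.get_state()["contact_force"])
F=np.array(F).mean(0);print("Fx",F@UX,"Fy",F@UY,"Fz",F[2]);rel();print(r.get_state()["eef_rot"])
if 5.5<-F@UX<10.5: print(r.close_job())
E
```

```text
Fx -7.843255832407889 Fy 2.498303124338894 Fz -0.5945992053017803
t 18.42 TCP rel housing mm [-59.7  -0.8  28.6] yaw -11.24 Fx -8.01 F [-7.2  4.6 -0.4] M [ 1.34  2.54 -0.04] w 0.0135 g 50.00093542970717
[ 1.79972532e+02  7.86565485e-02 -1.12372587e+01]
the job is handed in; nothing more can be done
None
```

The drawer is pushed home, and the cover is on both studs, still gripped and pressed square on its seal at about 7.8 N; the job is handed in at about 18 s, but the hand-in returned no verdict.

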